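# Shut the pastel chest with the fingertips

### The arm

A 7-joint arm with a two-finger parallel gripper is mounted at the origin on the work surface. World frame = base frame: x ahead of the robot, y to its left, z up, the work surface at z = 0. Lengths are in m, angles in rad, forces in N, time in s.
With the tool pointing down it reaches from about 0.425 to 0.925 m from the base axis. Payload 6.8 kg.
Tool frame: the origin (TCP) lies midway between the tips of the shut fingers; the grasp point (between the pads) lies 19 mm behind it; x points along the fingers, y is the direction in which the jaws open and shut, and the axes are right-handed (so a half turn about x gives the same grasp; the last joint's range is limited). The gripper opens to 85 mm and grips with 20 to 120 N. Pads are 22 mm wide; open, the fingers measure 114 mm over their backs; the gripper's body (76 mm by 85 mm) begins 54 mm behind the grasp point. The pads swing forward as they close: fully open they stand 13 mm farther back than shut.
Start: joints at [-1.299, 0.477, 0.022, 1.555, -0.011, 1.109, -0.083], TCP at [0.25, 0.627, 0.231] pointing down, gripper open.
Joint ranges: [-2.96, 2.96], [-0.34, 2.1], [-1.41, 1.46], [0.24, 2.44], [-1.37, 4.51], [0.17, 1.92], [-2.96, 2.96]. Speed limits (rad/s): [2.39, 2.39, 3.14, 3.14, 3.14, 3.14, 3.14].

### API

Orientations are given as a rotation vector (axis times angle).
In Python, from bench import r, viewer, nets gives the robot as it stands.
- The arm moves only by the shell command python3 -m pendant 'ROWS' [FORCE]. ROWS is JSON, one flat list of numbers, 5 for each row, row after row: the finger opening in mm, from 0 to 85.4, then the shift along the tool's x, y, z in mm, then the turn about the tool's x in rad. A call has 1 to 20 rows; each row shifts and turns the commanded pose from where the row before left it, along the tool's axes as they then stand; what a row does not reach is not made up. A row lasts 1/8 s, in which the tool goes at most 62.5 mm and 10.7 degrees, less where a joint would pass 70% of its speed; a pose out of reach is approached as far as the arm can. A call with a gripper value outside its range is refused whole. The fingers move at their own pace and stop on an object; FORCE is the grip in N (left out, the last holds). Time passes only in rows, so rows that do not move let the fingers close. It gives the time, the measured TCP pose, the force and the opening at its end, in the units of the state.
- r.get_obs(): the state, without advancing time (a new reading comes with each control period).
- viewer.grab_frame(name): name is "scene" or "top"; returns (picture, depth): 400x640x3 uint8, red, green, blue; 400x640 float32, m along the optical axis (not along the pixel's ray), 0 where there is no reading.
- viewer.calibration(name): a dict with "mtx" (3x3 intrinsics, pixels), "world_to_cam" (4x4, takes a point from world to camera coordinates). Camera axes: x right, y up, looking along -z (the intrinsics and any distortion apply to the point x, -y, -z); pixel columns grow to the right and rows downward; lengths in m; the calibration is good to about 2 mm. A picture is of the moment at which its call begins. calibration takes no time and is no camera call.
- r.hand_in(): hands the job in, once; it reports no verdict.
Trained networks look in the newest picture that a camera, given by its name, has taken for a name from the list of things; names that differ only in an ending like _2 or _b are one class to them, and where a whole thing is asked for, a point or a joint stands for the part that bears it (a point fixed in the world has none). Each returns a list of dicts, best first, with "score" (0 to 1); they miss things now and then, are a little off and sometimes report something else, mostly with a low value. They report only what shows in the picture. A call takes as long as a camera call.
- nets.look_for(name, camera): "location" ([x, y, z] in m, in world coordinates, good to about 4 mm: the middle of the surface that is visible of it).
- nets.silhouettes(name, camera): "mask" (400x640 bool, what is visible of it).
The state is a dict: "clock": time; "joints": joint angles; "qvel": joint speeds; "tau": joint torques, N m; "tcp_pos": TCP position; "orientation": TCP orientation; "contact_force": force on the tool from outside, world axes, zero at the start; "moment": the same for the moment, N m; "grip_width": finger opening in m.
Only numpy, scipy, OpenCV 4.12 (cv2) and the standard library are available. Lean on these libraries where they do the work, as an engineer would, in place of code of your own. Each camera call takes 0.05 s, during which the arm holds its last target. There are 200 camera calls.

### The job

Shut the wooden pastel chest for the day with the fingertips only: push both drawers fully home until their fronts sit tight against the chest, and push the raised lid over and gently down until it lies flat shut. Push everything from the outside: do not take hold of or lift the lid, the drawers or anything else, and leave the jars, glue gun, pebble picture and loose pebbles where they are.

Things in the scene. Friction and masses are not known exactly. Their poses are not given: they have to be found in the camera images.
- chest: Brown wooden tabletop pastel chest, 360 mm wide (its y), 180 deep (its x), 104 high to the rim, 114 with the lid shut; it does not move. Origin: centre of its underside, on the table. Its x axis points from front (drawer side, facing the robot) to back; turned up to 0.30 rad. Two drawers side by side at 14 to 66 mm above the table; above them an open tray (floor at 74 mm) that the lid covers.
- drawer_left (a joint): How far the left drawer (the chest's +y side) stands out, m: 0 = home, its front board tight against the chest's front face, its outer face 100 mm before the chest's centre; at the start 0.030 to 0.070. It slides along the chest's x axis; pushing needs about 2 to 4 N, it stays where it is left and has a firm stop at 0.
- drawer_right (a joint): The same for the right drawer (the chest's -y side).
- drawer_left_front (a point): Centre of the outer face of the left drawer's front, 40 mm above the table; moves with the drawer. The front is a flat wooden overlay board 170 mm wide, 48 mm high (16 to 64 mm above the table), 10 mm thick, without a knob, with a finger notch 40 mm wide and 14 mm deep in the middle of its top edge. Behind it is an open box with foam and pastel sticks, where fingers do not belong.
- drawer_right_front (a point): The same point on the right drawer's front.
- lid (a joint): Angle of the lid, rad: 0 = flat shut on the rim, 1.57 = upright; at the start 0.90 to 1.25, leaning over the tray towards the robot. It swings down towards the robot. Stiff friction hinges (0.65 N m, more than its weight) hold it wherever it is left, so it must be pushed all the way down, with about 2 to 6 N on its free half.
- lid_hinge (a point): Middle of the hinge line, at the top of the chest's back edge: 90 mm behind the chest's centre and 104 mm above the table. The hinge runs along the chest's y axis.
- lid_edge (a point): Middle of the lid's free edge, on its outer face. The lid is a flat wooden board 364 mm wide, 180 mm from hinge line to free edge, 10 mm thick; its outer face (facing up when shut, away from the robot when raised) lies 10 mm from the hinge line. Its inner face has a cork lining, not to be touched.
- jar_blue: Glass jar 74 mm across, 98 mm high, blue paint in it and brushes up to 210 mm high. Origin: centre of its underside. On the table 10 to 14 cm beyond one end of the chest. A loose bystander; leave it alone.
- jar_red: The same with red paint and brushes, beyond the other end. A loose bystander; leave it alone.
- glue_gun: Blue cordless glue gun lying on its side, 205 x 155 x 35 mm. Origin: underside of its barrel. In front, right of the robot's middle. A loose bystander; leave it alone.
- picture: Black board 180 x 240 x 6 mm with painted pebbles glued on, up to 40 mm high, lying in front to the left. Origin: centre of its underside. A loose bystander; leave it alone.
- pebble_green: Green pebble with a white stripe, 42 mm across, 24 mm high, on the table in front of the drawers, towards the robot. Origin: underside. A loose bystander; leave it alone.
- pebble_blue: Blue pebble, 38 mm across, 21 mm high, in the left compartment of the chest's tray. Origin: underside. A loose bystander; leave it alone.
- pebble_yellow: Yellow pebble, 36 mm across, 20 mm high, in the middle compartment of the tray. Origin: underside. A loose bystander; leave it alone.

How it is judged:
At the end, for the whole second after the job is handed in: Both drawers within 4 mm of home, the lid within 0.03 rad of flat shut, and every loose bystander within 30 mm of where it stood (value of joint each of drawer_left, drawer_right below 0.004 m and value of joint lid below 0.03 rad and distance of each of jar_blue, jar_red, glue_gun, picture, pebble_green, pebble_blue, pebble_yellow from where it was at the start of the episode below 0.03 m); the robot touches nothing.
It fails at once if a bystander is lifted, knocked over or moved more than 30 mm (distance of any of jar_blue, jar_red, glue_gun, picture, pebble_green, pebble_blue, pebble_yellow from where it was at the start of the episode above 0.03 m or angle between any of jar_blue, jar_red, glue_gun, picture, pebble_green's own z axis and vertical above 0.5 rad).
It fails at once if the lid is slammed: faster than 2.5 rad/s in the last 0.5 rad (value of joint lid below 0.5 rad and velocity of joint lid below -2.5 rad/s).
It fails at once if the lid is lifted open past 1.5 rad, or a drawer is pulled out past 100 mm (value of joint lid above 1.5 rad or value of joint any of drawer_left, drawer_right above 0.1 m).
It fails at once if a drawer or the lid is taken hold of: a finger presses on the inside of a drawer or on the lid's lining (contact force between the fingers and lid_c1 above 1 N or contact force between the fingers and drawer_left_c3 above 1 N or contact force between the fingers and drawer_left_c4 above 1 N or contact force between the fingers and drawer_left_c5 above 1 N or contact force between the fingers and drawer_left_c6 above 1 N or contact force between the fingers and drawer_left_c7 above 1 N or contact force between the fingers and drawer_left_c8 above 1 N or contact force between the fingers and drawer_right_c3 above 1 N or contact force between the fingers and drawer_right_c4 above 1 N or contact force between the fingers and drawer_right_c5 above 1 N or contact force between the fingers and drawer_right_c6 above 1 N or contact force between the fingers and drawer_right_c7 above 1 N or contact force between the fingers and drawer_right_c8 above 1 N).
It also fails if it takes over 51 s, if anything falls off the work surface, if the arm or the gripper's body presses on something with over 40 N, if the wrist force passes 120 N, or if a joint passes its speed limit or range.

## Working session

There is one attempt and no reset: what is moved stays moved. The work goes in short steps, Python scripts to look and compute and a shell command to move; the robot and the scene stay as the last step left them, time stands still between calls to the robot, and variables do not carry over. Pictures are saved under pics/ and viewed, about 8 in all and at most 12, crops included, and the job is handed in when it is done.

```bash
mkdir -p pics
cat > h.py <<'E'
from bench import r, viewer, nets
import numpy as np, cv2
from scipy.spatial.transform import Rotation as R
def snap(cam,fn):
    p,d=viewer.grab_frame(cam); cv2.imwrite('pics/'+fn,p[:,:,::-1]); return p,d
def cloud(cam,d):
    c=viewer.calibration(cam);K=np.array(c['mtx']);T=np.linalg.inv(np.array(c['world_to_cam']))
    v,u=np.mgrid[:400,:640]; x=(u-K[0,2])/K[0,0]*d; y=(v-K[1,2])/K[1,1]*d
    P=np.stack([x,-y,-d],-1); return P@T[:3,:3].T+T[:3,3]
E
python3 - <<'E'
from h import *
o=r.get_obs(); print(o['clock'],o['tcp_pos'],o['orientation'],R.from_rotvec(o['orientation']).as_matrix().round(2),o['grip_width'])
for c in('scene','top'):
    p,d=snap(c,c+'0.png'); np.save(c+'.npy',d)
    for n in ['chest','drawer_left_front','drawer_right_front','lid','lid_edge','jar_blue','jar_red','glue_gun','picture','pebble_green']:
        print(c,n,[(np.round(q['location'],3),round(q['score'],2)) for q in nets.look_for(n,c)[:2]])
E
```

```text
0.0 [0.25003286 0.62634303 0.23030633] [ 0.29649238  1.55040411 -0.29939647] [[-0.    0.37  0.93]
 [-0.    0.93 -0.37]
 [-1.   -0.    0.  ]] 0.08522140946820943
scene chest [(array([ 0.682, -0.088,  0.156]), 0.66)]
scene drawer_left_front [(array([0.498, 0.002, 0.059]), 0.63), (array([ 0.615, -0.407,  0.075]), 0.3)]
scene drawer_right_front [(array([ 0.465, -0.168,  0.052]), 0.59)]
scene lid [(array([ 0.686, -0.105,  0.199]), 0.58)]
scene lid_edge [(array([ 0.688, -0.103,  0.205]), 0.78), (array([0.263, 0.36 , 0.003]), 0.19)]
scene jar_blue [(array([ 0.615, -0.406,  0.076]), 0.84), (array([0.262, 0.359, 0.008]), 0.22)]
scene jar_red [(array([0.685, 0.174, 0.077]), 0.97)]
scene glue_gun [(array([ 0.23 , -0.333,  0.03 ]), 0.85), (array([ 0.616, -0.408,  0.076]), 0.46)]
scene picture [(array([0.687, 0.18 , 0.079]), 0.72), (array([0.265, 0.359, 0.008]), 0.66)]
scene pebble_green [(array([ 0.379, -0.052,  0.019]), 0.48)]
top chest [(array([ 0.6  , -0.11 ,  0.072]), 0.88), (array([ 0.512, -0.002,  0.042]), 0.4)]
top drawer_left_front [(array([ 0.514, -0.002,  0.039]), 0.91)]
top drawer_right_front [(array([ 0.484, -0.175,  0.036]), 0.84)]
top lid [(array([ 0.667, -0.107,  0.263]), 0.72)]
top lid_edge [(array([ 0.665, -0.109,  0.265]), 0.76), (array([ 0.515, -0.002,  0.042]), 0.31)]
top jar_blue [(array([ 0.603, -0.414,  0.075]), 0.95), (array([ 0.482, -0.176,  0.037]), 0.71)]
top jar_red [(array([0.677, 0.176, 0.082]), 0.85), (array([0.62 , 0.011, 0.094]), 0.36)]
top glue_gun [(array([ 0.224, -0.336,  0.031]), 0.92)]
top picture [(array([0.256, 0.354, 0.008]), 0.56)]
top pebble_green [(array([ 0.369, -0.055,  0.016]), 0.65)]
```

View pictures.

View pics/scene0.png

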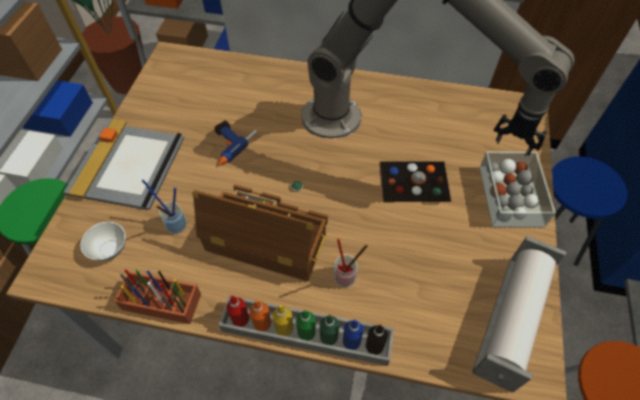

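View pics/top0.png

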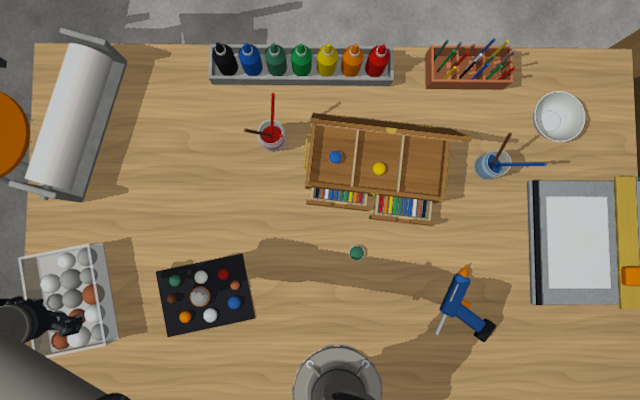

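Run:
```python
from h import *
p,d=viewer.grab_frame('scene'); m=nets.silhouettes('lid','scene')[0]['mask']
P=cloud('scene',d)[cv2.erode(m.astype(np.uint8),np.ones((5,5)))>0]
P=P[(P[:,2]>.11)]
for _ in range(4):
    c=np.median(P,0) if _==0 else P.mean(0); n=np.linalg.svd(P-c,full_matrices=False)[2][2]; e=(P-c)@n; P=P[abs(e)<.006]
n*=np.sign(n[0]); th=np.arctan2(n[0],n[2]); yaw=np.arctan2(n[1],n[0])
print('n',n,'c',c,'lid ang',np.pi/2-np.arcsin(n[2]),'yaw',yaw,len(P),e.std())
u=np.array([np.cos(yaw),np.sin(yaw)]);v=np.array([-u[1],u[0]])
# hinge: plane offset 10mm along n from hinge line at z=.104
a=np.pi/2-np.arcsin(n[2]); 
h=(n@c-.010-n[2]*.104)/np.hypot(n[0],n[1]); print('hinge u',h,'centre u',h-.09)
q=P[:,:2]@v; print('v range',np.percentile(q,[.5,50,99.5]), 'z max',np.percentile(P[:,2],99.5))
p,d=viewer.grab_frame('top'); P=cloud('top',d).reshape(-1,3); 
U=P[:,:2]@u;V=P[:,:2]@v;Z=P[:,2]; box=(abs(U-h+.12)<.2)
for k,(lo,hi,um) in {'rim':(.098,.110,1),'front':(.058,.068,h-.18)}.items():
    s=box&(Z>lo)&(Z<hi)&(U<um)&(abs(V-np.median(q))<.21); print(k,s.sum(),'U',np.percentile(U[s],[1,5,50,95,99]),'V',np.percentile(V[s],[1,99]))
    if k=='front':
        cv=(np.percentile(V[s],1)+np.percentile(V[s],99))/2
        for nm,t in(('L',s&(V>cv+.01)),('R',s&(V<cv-.01))):
            print(nm,np.percentile(U[t],[1,5,10,50,95]),np.percentile(V[t],[1,99]), np.polyfit(V[t],U[t],1))
for n_ in ['drawer_left_front','drawer_right_front']:
    mm=nets.silhouettes(n_,'top')[0]['mask'].ravel(); t=mm&(Z>.03)&(Z<.075); print(n_,np.percentile(U[t],[1,5,50,95]),np.percentile(V[t],[1,50,99]),np.percentile(Z[t],[5,95]))
print('jars etc uv:'); 
for nm,w in dict(jb=[.603,-.414],jr=[.677,.176],pg=[.369,-.055]).items(): print(nm,w@u,w@v)
```

```text
n [ 0.97987259 -0.11660679  0.16202643] c [ 0.68300022 -0.10644354  0.20189652] lid ang 1.4080524560103886 yaw -0.11844497316869047 555 0.0018842700408480395
hinge u 0.696733401777851 centre u 0.6067334017778511
v range [-0.20179842 -0.02413859  0.14571759] z max 0.22016862548546287
rim 1174 U [0.52983695 0.53139801 0.54604075 0.67775374 0.69033182] V [-0.20694969  0.15208979]
front 354 U [0.46820678 0.46929957 0.47888281 0.49575836 0.49695477] V [-0.19811482  0.14141239]
L [0.48617723 0.48699428 0.48752765 0.4914843  0.49632777] [-0.0174855  0.1420238] [-0.01205421  0.49232252]
R [0.46783678 0.46875734 0.4692637  0.47324707 0.47801412] [-0.19979364 -0.03946628] [-0.01400012  0.47164602]
drawer_left_front [0.60028544 0.60161286 0.61433535 0.6312777 ] [0.06073922 0.06252597 0.07403989] [0.069865  0.0746542]Traceback (most recent call last):
  File "<stdin>", line 23, in <module>
IndexError: list index out of range
```

Run:
```python
from h import *
yaw=-.13;u=np.array([np.cos(yaw),np.sin(yaw)]);v=np.array([-u[1],u[0]])
for c in('scene','top'):
    d=np.load(c+'.npy');P=cloud(c,d).reshape(-1,3);P=P[d.ravel()>0];U=P[:,:2]@u;V=P[:,:2]@v;Z=P[:,2]
    for v0 in(-.15,-.03,.10):
        s=(abs(V-v0)<.006)&(U>.42)&(U<.76)&(Z>.03)
        i=np.argsort(Z[s]); a=np.stack([U[s],Z[s]],1)[i]
        print(c,v0,' '.join('%d/%d'%(x*1000,z*1000) for x,z in a[::max(1,len(a)//40)]))
p=cv2.imread('pics/scene0.png')[170:300,170:370]; cv2.imwrite('pics/c.png',cv2.resize(p,None,fx=4,fy=4))
```

```text
scene -0.15 714/30 487/35 716/41 716/47 715/50 485/56 717/59 474/61 714/67 716/77 548/85 543/93 546/102 536/104 725/107 719/116 716/121 717/127 714/137 714/146 709/152 706/159 708/166 704/172 701/178 697/185 699/191 693/197 693/206 692/210 691/215 688/221 685/228 681/233 680/239 684/242 678/251 672/256 673/262 670/269 674/272 662/275
scene -0.03 484/30 714/38 483/44 480/48 714/50 481/55 713/59 469/62 713/68 713/78 541/84 544/91 541/101 538/105 543/109 716/117 717/121 715/130 709/137 710/145 707/151 710/156 706/162 704/169 701/172 699/182 692/191 697/197 688/202 686/209 689/215 686/218 685/226 683/230 676/233 679/238 677/244 671/248 669/253 672/261 667/267 668/272 660/274 664/278
scene 0.1 711/30 708/38 496/49 710/54 710/59 489/61 713/67 538/76 540/85 525/94 537/99 538/104 720/109 717/116 715/120 713/127 710/133 705/137 706/144 705/150 701/157 699/166 696/169 697/176 697/180 696/185 689/191 685/196 690/204 690/209 685/216 682/218 685/225 677/228 680/232 673/240 677/246 676/250 669/257 665/261 668/264 666/271 661/275 660/278
top -0.15 531/30 498/33 470/34 498/36 528/37 511/39 513/41 49
[... 194 characters left out ...]
 538/106 706/158 686/217 672/261 658/272 660/275 660/280
top -0.03 468/30 475/37 501/45 530/50 470/62 469/66 687/69 559/70 640/71 694/71 552/71 646/72 638/72 634/72 672/72 692/73 553/73 570/73 653/74 643/74 650/74 659/75 552/75 626/76 581/76 631/77 556/78 562/79 583/81 605/88 587/90 596/91 590/92 608/93 605/95 531/100 540/104 713/127 696/181 681/225 656/261 657/272 654/275 660/278
top 0.1 524/30 504/33 515/37 522/39 518/42 496/47 487/61 489/65 693/68 663/70 676/71 653/71 654/71 639/72 547/72 595/72 663/73 652/73 573/73 648/74 544/74 542/74 671/75 693/75 673/75 548/76 651/77 686/77 589/78 597/84 601/87 617/90 611/92 609/94 618/98 534/102 530/106 701/157 684/209 653/261 660/273 658/276 661/278
```

View pics/c.png

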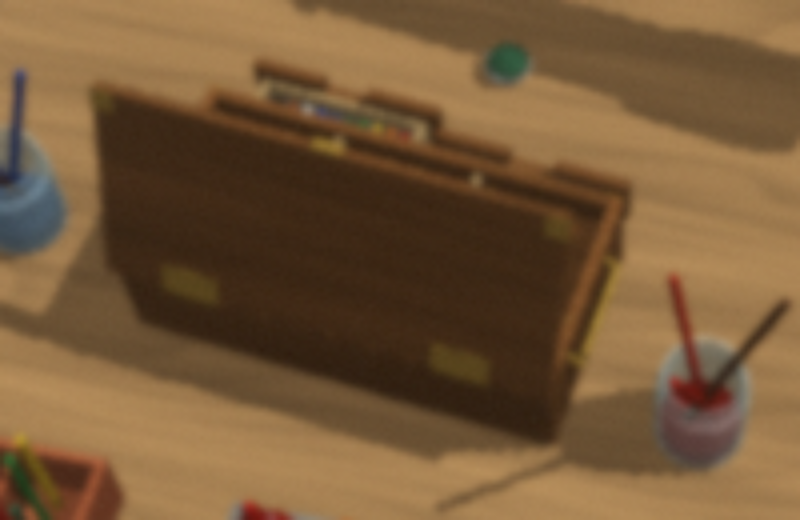

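```bash
python3 -m pendant '[0,0,0,0,-0.136, 0,0,0,0,-0.136, 0,0,-47,22,0, 0,0,-47,22,0, 0,0,-47,22,0, 0,0,-47,22,0, 0,0,-47,22,0, 0,0,-47,22,0, 0,0,-47,22,0, 0,0,-47,22,0, 0,0,-47,22,0, 0,0,-47,22,0, 0,0,-47,22,0, 0,0,-47,22,0, 0,0,0,0,0, 0,0,0,0,0]' 20
cat >> h.py <<'E'
psi=-.108; uu=np.array([np.cos(psi),np.sin(psi)]); vv=np.array([-uu[1],uu[0]])
def st():
    o=r.get_obs(); p=np.array(o['tcp_pos']); M=R.from_rotvec(o['orientation']).as_matrix()
    print('t',round(o['clock'],2),'u %.4f v %.4f z %.4f'%(p[:2]@uu,p[:2]@vv,p[2]),'toolz yaw %.4f'%np.arctan2(M[1,2],M[0,2]),'F',np.round(o['contact_force'],1),'grip',round(o['grip_width'],4))
E
python3 -c "
from h import *
st()
d=np.load('top.npy');P=cloud('top',d).reshape(-1,3);U=P[:,:2]@uu;V=P[:,:2]@vv;Z=P[:,2]
for lo,hi,a,b in((.056,.07,.44,.52),(.098,.11,.5,.56)):
  for v0 in(-.19,-.15,-.09,-.06,.01,.04,.09,.12):
    s=(abs(V-v0)<.012)&(Z>lo)&(Z<hi)&(U>a)&(U<b); print(lo,v0,s.sum(),np.percentile(U[s],[3,25]).round(4) if s.any() else '')
"
```

```text
clock: 3.35
tcp_pos: [0.4519, 0.0383, 0.2314]
orientation: [0.085, 1.569, -0.084]
contact_force: [0.4, 0.8, -0.2]
grip_width: -0.0001
t 3.35 u 0.4452 v 0.0868 z 0.2314 toolz yaw -0.1079 F [ 0.4  0.8 -0.2] grip -0.0001
0.056 -0.19 37 [0.4673 0.4697]
0.056 -0.15 33 [0.4676 0.4697]
0.056 -0.09 34 [0.4672 0.4693]
0.056 -0.06 36 [0.4674 0.4695]
0.056 0.01 37 [0.4873 0.4897]
0.056 0.04 9 [0.4878 0.4902]
0.056 0.09 38 [0.4877 0.4897]
0.056 0.12 38 [0.4877 0.4899]
0.098 -0.19 38 [0.5301 0.5325]
0.098 -0.15 35 [0.5306 0.5329]
0.098 -0.09 53 [0.5307 0.5333]
0.098 -0.06 35 [0.5308 0.5323]
0.098 0.01 38 [0.5306 0.5327]
0.098 0.04 38 [0.5306 0.5328]
0.098 0.09 38 [0.5307 0.5328]
0.098 0.12 38 [0.5309 0.5331]
```

```bash
python3 -m pendant '[0,47,0,0,0, 0,47,0,0,0, 0,47,0,0,0, 0,48,0,0,0, 0,0,0,0,0, 0,0,0,11,0, 0,0,0,11,0, 0,0,0,11,0, 0,0,0,11,0, 0,0,0,8,0, 0,0,0,4,0, 0,0,0,0,0]'; python3 -c "
from h import *
st()"
```

```text
clock: 4.85
tcp_pos: [0.5083, 0.0316, 0.0422]
orientation: [0.085, 1.568, -0.085]
contact_force: [0.3, 0.3, 0.2]
grip_width: -0.0
t 4.85 u 0.5019 v 0.0862 z 0.0422 toolz yaw -0.1080 F [0.3 0.3 0.2] grip -0.0
```

```bash
python3 -m pendant '[0,0,0,4,0, 0,0,0,4,0, 0,0,0,3,0]'; python3 -c "
from h import *
st()"; python3 -m pendant '[0,0,0,3,0, 0,0,0,2,0]'; python3 -c "
from h import *
st(); p,d=snap('top','t1.png'); P=cloud('top',d).reshape(-1,3);U=P[:,:2]@uu;V=P[:,:2]@vv;Z=P[:,2]
for v0 in(-.15,-.05,.01,.04,.12):
    s=(abs(V-v0)<.012)&(Z>.056)&(Z<.07)&(U>.44)&(U<.53); print(v0,s.sum(),np.percentile(U[s],[3,25]).round(4) if s.any() else '')
cv2.imwrite('pics/t1c.png',cv2.resize(p[80:280,240:500,::-1],None,fx=3,fy=3))"
```

```text
clock: 5.22
tcp_pos: [0.5175, 0.0305, 0.042]
orientation: [0.085, 1.572, -0.085]
contact_force: [-7.7, 0.2, 5.1]
grip_width: 0.0
t 5.22 u 0.5112 v 0.0861 z 0.0420 toolz yaw -0.1079 F [-7.7  0.2  5.1] grip 0.0
clock: 5.48
tcp_pos: [0.5174, 0.0305, 0.0412]
orientation: [0.084, 1.582, -0.084]
contact_force: [-20.4, 2.3, 12.3]
grip_width: 0.0002
t 5.47 u 0.5111 v 0.0861 z 0.0412 toolz yaw -0.1072 F [-20.4   2.3  12.3] grip 0.0002
-0.15 31 [0.4675 0.4694]
-0.05 39 [0.4675 0.4699]
0.01 8 [0.5214 0.523 ]
0.04 0 
0.12 0
```

View pics/t1c.png

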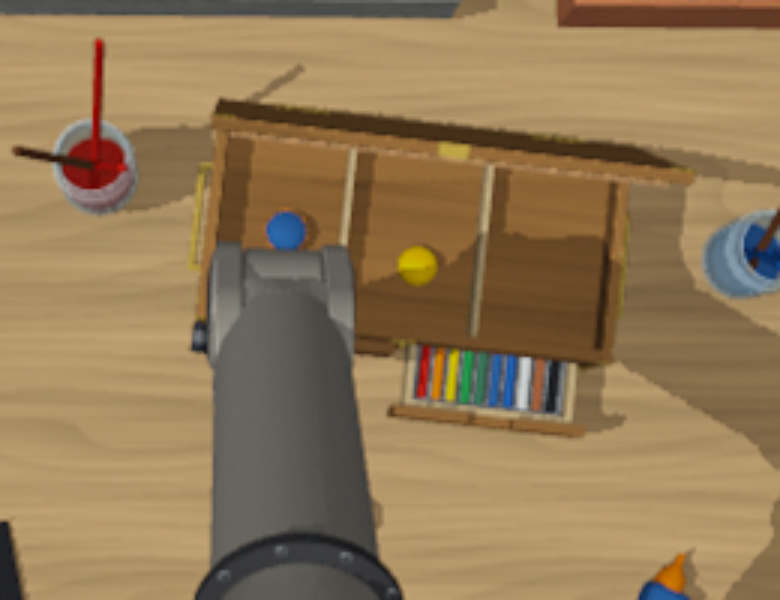

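```bash
python3 -m pendant '[0,0,0,-10,0, 0,0,0,-36,0, 0,0,0,-36,0, 0,-10,-41,0,0, 0,0,-41,0,0, 0,0,-41,0,0, 0,0,-41,0,0, 0,0,-41,0,0, 0,10,-41,0,0, 0,0,0,0,0, 0,0,0,12,0, 0,0,0,11,0, 0,0,0,11,0, 0,0,0,11,0, 0,0,0,11,0, 0,0,0,8,0, 0,0,0,6,0, 0,0,0,4,0]'; python3 -c "
from h import *
st()"
```

```text
clock: 7.78
tcp_pos: [0.4893, -0.2137, 0.0421]
orientation: [0.085, 1.569, -0.085]
contact_force: [-2.6, 1.0, 0.3]
grip_width: 0.0002
t 7.78 u 0.5095 v -0.1597 z 0.0421 toolz yaw -0.1079 F [-2.6  1.   0.3] grip 0.0002
```

```bash
python3 -m pendant '[0,0,0,3,0, 0,0,0,2,0]'; python3 -c "
from h import *
st()"; python3 -m pendant '[0,0,0,-10,0, 0,0,0,-35,0, 0,0,0,-30,0, 0,-48,0,0,0, 0,-48,0,0,0, 0,-48,0,0,0, 0,-48,0,0,0, 0,-48,0,0,0, 0,-48,0,0,0, 0,-10,25,0,0, 0,0,25,0,0, 0,0,25,0,0, 0,0,25,0,0, 0,0,25,0,0, 0,0,0,0,0, 0,0,0,0,0]'; python3 -c "
from h import *
st(); p,d=snap('top','t2.png'); P=cloud('top',d).reshape(-1,3);U=P[:,:2]@uu;V=P[:,:2]@vv;Z=P[:,2]
for v0 in(-.19,-.15,-.09,-.05,.01,.09,.12):
    s=(abs(V-v0)<.012)&(Z>.056)&(Z<.07)&(U>.44)&(U<.53); print(v0,s.sum(),np.percentile(U[s],[3,25]).round(4) if s.any() else '')
"
```

```text
clock: 8.02
tcp_pos: [0.4904, -0.2139, 0.0418]
orientation: [0.087, 1.576, -0.084]
contact_force: [-13.8, 2.7, 10.4]
grip_width: 0.0002
t 8.03 u 0.5106 v -0.1598 z 0.0418 toolz yaw -0.1090 F [-13.8   2.7  10.4] grip 0.0002
clock: 10.02
tcp_pos: [0.4331, -0.083, 0.3405]
orientation: [0.085, 1.568, -0.086]
contact_force: [-0.6, 0.3, -0.5]
grip_width: -0.0002
t 10.03 u 0.4395 v -0.0358 z 0.3405 toolz yaw -0.1089 F [-0.6  0.3 -0.5] grip -0.0002
-0.19 0 
-0.15 0 
-0.09 5 [0.5219 0.5221]
-0.05 34 [0.5204 0.5225]
0.01 34 [0.5207 0.5228]
0.09 31 [0.5207 0.5224]
0.12 34 [0.5208 0.5227]
```

```bash
python3 -m pendant '[0,0,0,20,0, 0,0,0,40,0, 0,0,0,45,0, 0,0,0,45,0, 0,0,0,45,0, 0,0,0,45,0, 0,0,0,40,0, 0,0,0,15,0, 0,20,0,0,0, 0,35,0,0,0, 0,35,0,0,0, 0,13,0,0,0, 0,0,0,0,0]'; python3 -c "
from h import *
st(); print(r.get_obs()['joints'])
h=.711
for R_ in (.15,):
  for a in np.arange(1.23,-.01,-.1): print(round(a,2),'surf u %.3f z %.3f'%(h-R_*np.cos(a)+.01*np.sin(a),.104+R_*np.sin(a)+.01*np.cos(a)))
"
```

```text
clock: 11.7
tcp_pos: [0.726, -0.1144, 0.2368]
orientation: [0.085, 1.57, -0.086]
contact_force: [0.8, 0.5, 0.5]
grip_width: -0.0002
t 11.7 u 0.7341 v -0.0355 z 0.2368 toolz yaw -0.1086 F [0.8 0.5 0.5] grip -0.0002
[-0.08326609  0.58381213  0.24534916  1.39428262 -0.14460117  1.18224587
  1.64010643]
1.23 surf u 0.670 z 0.249
1.13 surf u 0.656 z 0.244
1.03 surf u 0.642 z 0.238
0.93 surf u 0.629 z 0.230
0.83 surf u 0.617 z 0.221
0.73 surf u 0.606 z 0.211
0.63 surf u 0.596 z 0.200
0.53 surf u 0.587 z 0.188
0.43 surf u 0.579 z 0.176
0.33 surf u 0.572 z 0.162
0.23 surf u 0.567 z 0.148
0.13 surf u 0.564 z 0.133
0.03 surf u 0.561 z 0.118
```

```bash
python3 -m pendant '[0,0,0,-22,0, 0,0,0,-22,0, 0,1,0,-9,0, 0,1,0,-9,0, 0,3,0,-6,0, 0,3,0,-6,0, 0,4,0,-6,0, 0,3,0,-6,0, 0,4,0,-6,0, 0,4,0,-5,0, 0,5,0,-6,0, 0,4,0,-5,0, 0,0,0,0,0]'; python3 -c "
from h import *
st(); p,d=snap('scene','s3.png'); P=cloud('scene',d).reshape(-1,3);U=P[:,:2]@uu;V=P[:,:2]@vv;Z=P[:,2]
for v0 in(-.19,-.12,.05,.12):
    s=(abs(V-v0)<.015)&(Z>.12)&(Z<.3)&(U>.5)&(U<.72); f=np.polyfit(U[s],Z[s],1); print(v0,s.sum(),'ang',np.arctan(-f[0]),Z[s].max())
cv2.imwrite('pics/s3c.png',cv2.resize(p[100:320,130:400,::-1],None,fx=2.7,fy=2.7))"
```

```text
clock: 13.32
tcp_pos: [0.6178, -0.1018, 0.2044]
orientation: [0.085, 1.571, -0.084]
contact_force: [0.2, 0.4, 0.9]
grip_width: 0.0
t 13.32 u 0.6252 v -0.0346 z 0.2044 toolz yaw -0.1078 F [0.2 0.4 0.9] grip 0.0
-0.19 503 ang 0.7323114421203897 0.23595856569372176
-0.12 465 ang 0.7351010700617514 0.23629150014260647
0.05 543 ang 0.7332573000742153 0.23504745933371107
0.12 555 ang 0.7334916787752397 0.2384879496364194
```

View pics/s3c.png

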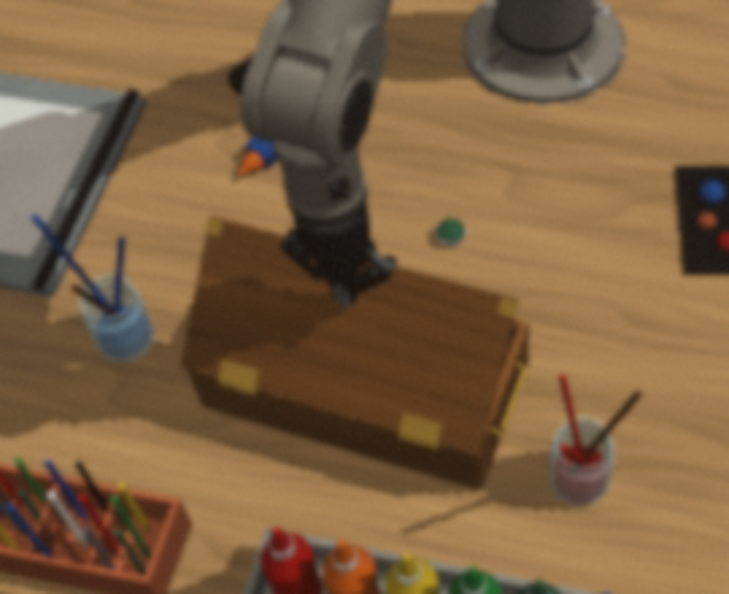

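```bash
python3 -m pendant '[0,5,0,-5,0, 0,5,0,-6,0, 0,6,0,-4,0, 0,6,0,-5,0, 0,6,0,-4,0, 0,6,0,-3,0, 0,6,0,-3,0, 0,6,0,-3,0, 0,7,0,-2,0, 0,6,0,-3,0, 0,7,0,-2,0, 0,7,0,-2,0, 0,6,0,-1,0, 0,6,0,-1,0, 0,3,0,0,0, 0,0,0,0,0]'; python3 -c "
from h import *
st()"
```

```text
clock: 15.38
tcp_pos: [0.5743, -0.0972, 0.1167]
orientation: [0.085, 1.571, -0.085]
contact_force: [0.7, -0.2, 0.3]
grip_width: -0.0003
t 15.38 u 0.5815 v -0.0348 z 0.1167 toolz yaw -0.1079 F [ 0.7 -0.2  0.3] grip -0.0003
```

```bash
python3 -m pendant '[0,2,0,0,0, 0,2,0,0,0, 0,0,0,0,0]'; python3 -m pendant '[0,2,0,0,0, 0,0,0,0,0]'; python3 -c "
from h import *
st()"
```

```text
clock: 15.75
tcp_pos: [0.5744, -0.0972, 0.114]
orientation: [0.085, 1.571, -0.084]
contact_force: [-6.3, 1.3, 11.9]
grip_width: 0.0002
clock: 16.0
tcp_pos: [0.5744, -0.0973, 0.1139]
orientation: [0.086, 1.57, -0.084]
contact_force: [-11.8, 2.3, 26.8]
grip_width: 0.0001
t 16.0 u 0.5815 v -0.0348 z 0.1139 toolz yaw -0.1084 F [-11.8   2.3  26.8] grip 0.0001
```

Firm stop at z = 0.114, so the lid is flat. I'll retreat upward and check.

```bash
python3 -m pendant '[0,-8,0,0,0, 0,-40,0,0,0, 0,-48,0,0,0, 0,-48,0,0,0, 0,-48,0,-20,0, 0,0,0,-40,0, 0,0,0,-40,0, 0,0,0,0,0]'; python3 -c "
from h import *
st()
for c in('scene','top'):
  p,d=snap(c,c+'4.png'); P=cloud(c,d).reshape(-1,3);U=P[:,:2]@uu;V=P[:,:2]@vv;Z=P[:,2]
  s=(abs(V+.038)<.17)&(Z>.09)&(Z<.14)&(U>.54)&(U<.69); f=np.polyfit(U[s],Z[s],1); print(c,s.sum(),'lid slope',-f[0],np.median(Z[s]))
  if c=='top':
    for v0 in(-.19,-.15,-.09,-.05,.01,.09,.12):
      s=(abs(V-v0)<.012)&(Z>.045)&(Z<.07)&(U>.44)&(U<.535); print(v0,s.sum(),np.percentile(U[s],[3,25]).round(4) if s.any() else '')
  for n in ['jar_blue','jar_red','glue_gun','picture','pebble_green']:
    print(c,n,[(np.round(q['location'],3),round(q['score'],2)) for q in nets.look_for(n,c)[:1]])
"
```

```text
clock: 17.0
tcp_pos: [0.4735, -0.0865, 0.3033]
orientation: [0.085, 1.57, -0.084]
contact_force: [0.6, 0.3, 1.2]
grip_width: -0.0001
t 17.0 u 0.4801 v -0.0350 z 0.3033 toolz yaw -0.1080 F [0.6 0.3 1.2] grip -0.0001
scene 4386 lid slope 0.00206894061808637 0.11377950674394133
scene jar_blue [(array([ 0.617, -0.407,  0.076]), 0.94)]
scene jar_red [(array([0.684, 0.178, 0.08 ]), 0.59)]
scene glue_gun [(array([ 0.23 , -0.333,  0.03 ]), 0.88)]
scene picture [(array([0.262, 0.361, 0.007]), 0.76)]
scene pebble_green [(array([ 0.621, -0.088,  0.113]), 0.7)]
top 6113 lid slope 0.002024054610355433 0.11400365347119257
-0.19 0 
-0.15 0 
-0.09 0 
-0.05 10 [0.5233 0.5254]
0.01 40 [0.5206 0.5223]
0.09 43 [0.5208 0.5225]
0.12 39 [0.5205 0.5225]
top jar_blue [(array([ 0.603, -0.415,  0.078]), 0.62)]
top jar_red [(array([0.678, 0.176, 0.078]), 0.92)]
top glue_gun [(array([ 0.208, -0.351,  0.034]), 0.93)]
top picture [(array([0.257, 0.356, 0.009]), 0.56)]
top pebble_green [(array([ 0.366, -0.052,  0.02 ]), 0.7)]
```

View pics/top4.png

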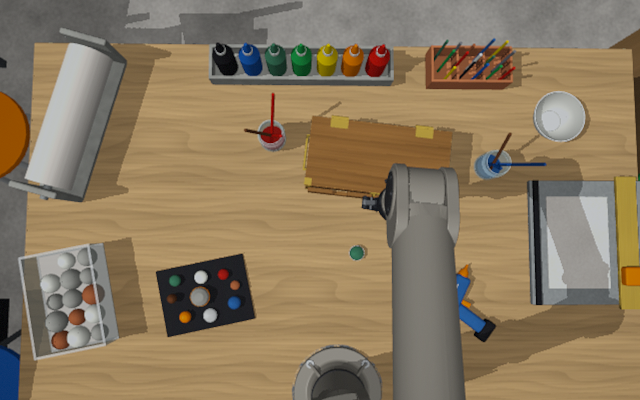

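The top view shows the lid shut, no drawer standing out, and the bystanders unmoved. The arm hides part of the glue gun, so only its tip at (463,270) and its base at (485,328) show, both where they were.

```bash
python3 -c "
from h import *
r.hand_in(); st()"
```

```text
the job is handed in; nothing more can be done
the job is handed in; nothing more can be done
```

The chest is shut and the job is handed in, at about 17 s on the robot's clock. With closed fingertips I pushed the left drawer and then the right drawer home. I then pushed the lid over from behind and gently down until it met its stop.

Last checks:
- **Drawers:** Both fronts measured within about 1 mm of home, and both pushes ended on a firm stop. The arm mostly hid the right drawer in the last picture. Its clean reading dates from before the lid was closed; the last one was a few points about 2 mm off.
- **Lid:** The depth readings give a slope of 0.002 rad and a top face at 114 mm, so it lies flat. It closed at about 0.4 rad/s.
- **Bystanders:** The jars, picture and green pebble were within about 4 mm of their starting positions.
- **Readings that disagreed:** The top camera placed the glue gun about 20 mm off because the arm hid part of it, while the scene camera showed it unmoved. The scene camera's green pebble reading was a false match on the lid.
- **Not checked:** The blue and yellow pebbles lie under the shut lid, so I couldn't see them afterwards; I never touched them.

The robot was well clear of everything, with a contact force near zero.

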